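# Reset and lock the vertical stop of a dental articulator

## Task

The vertical stop of the articulator no longer reaches its table. Slacken the jam nut on the stop pin, screw the pin down by its knob until you feel its foot bear on the black table, stopping there without propping the teeth apart, then lock the pin by tightening the jam nut again to about 0.6 newton metres. Leave the loose things on the bench alone.

Things in the scene. Friction and masses are not known exactly. Their poses are not given: they have to be found in the camera images.
- articulator: Grey hinge articulator with tan lower and white upper cast, fixed to the bench, 142 x 104 mm, 151 mm high with its pin. Origin: middle of its underside; x runs from the pin back to the rear hinge, z up. The vertical pin axis lies at x = -66 mm, y = 0; there the arm ends in a round boss (radius 15.5 mm), top 94 mm above the bench. Fingertips that rub on the boss spoil the felt torque.
- upper_arm (a joint): Lift of the upper arm about the rear hinge (118 mm behind the pin), rad; 0 = teeth closed together, positive = propped open (0.01 rad lifts the arm 1.2 mm at the pin). A return spring pulls it shut; it takes about 26 N at the pin to lift it.
- jam_nut: Round steel jam nut on the pin with a ribbed red rubber sleeve, 34 mm across, 98 to 110 mm above the bench; white dot on top. Origin: pin axis, nut's underside (97 mm above the bench); z up, x to the dot. Clockwise from above tightens, lowering it 1 mm per rad. 0.1 N m turns it loose; once seated the torque rises 0.6 N m per rad. The sleeve gives 4 N m per rad in twist, springing back when let go.
- key_washer: Thin steel washer, 29 mm across, 2 mm thick, between nut and boss, keyed so that it does not turn. Origin: on the pin axis, underside. The nut presses it on a collar of the pin, which locks the pin: clamp force in N is about 110 x (nut torque in N m - 0.1), so 0.6 N m gives 55 N. At the start it is clamped with 22 to 33 N (0.3 to 0.4 N m).
- stop_pin: Threaded pin through nut and arm, brass foot below, knob on top: ribbed black rubber, 17 mm across, brass cap, 122 to 150 mm above the bench. Origin: pin axis, 87 mm above the bench; x to the cap's white line. Clockwise from above lowers it 1 mm per rad. Nut slack, 0.05 N m turns it, 0.09 N m once the foot bears with 10 N, 0.13 N m when it lifts the arm. The rubber gives 1.2 N m per rad in twist.
- knob (a point): Middle of the stop pin's knob, on its axis, 14 mm below the knob's top and about 24 mm above the top of the jam nut.
- guide_table: Small round black table, 27 mm across, on the front of the articulator's base under the pin's foot; fixed. Origin: pin axis, underside (16 mm above the bench); its top face is 30.5 mm above the bench. At the start the foot hangs 0.9 to 2.1 mm above it.
- felt_marker: White felt marker with a black cap, 135 mm, lying in front; leave alone.
- bur_block: Aluminium block with burs, 28 x 70 x 49 mm; leave alone.
- ball_pen: Blue ball pen, 146 mm, lying; leave alone.
- crown_caliper: Flat metal spring caliper, 114 x 64 x 6 mm, lying; leave alone.

How it is judged:
On the way, in this order (a step that is already met when the one before it is completed fails the run):
1. the jam nut is slackened: it no longer presses on its washer, and the foot is still off the table (contact force between jam_nut and key_washer below 2 N and contact force between stop_pin and guide_table below 1 N), for 0.1 s.
2. with the nut slack, the pin's foot bears on the table (contact force between jam_nut and key_washer below 10 N and contact force between stop_pin and guide_table above 5 N), for 0.1 s.
3. the jam nut is tight again, clamping with more than 40 N, and the foot still bears (contact force between jam_nut and key_washer above 40 N and contact force between stop_pin and guide_table above 5 N), for 0.2 s.
At the end, for the whole second after the job is handed in: The nut clamps its washer with 40 to 80 N (about 0.45 to 0.8 N m), the pin's foot bears on the table with more than 5 N, the upper arm is lifted less than 0.006 rad (0.7 mm at the pin), and the four loose things lie within 15 mm of where they were (all of step 3 and contact force between jam_nut and key_washer below 80 N and value of joint upper_arm below 0.006 rad and distance of each of felt_marker, bur_block, ball_pen, crown_caliper from where it was at the start of the episode below 0.015 m); the robot touches nothing.
It fails at once if the nut is overtightened: clamp force above 100 N (1 N m) (contact force between jam_nut and key_washer above 100 N).
It fails at once if the teeth are propped open: upper arm lifted more than 0.015 rad (1.8 mm at the pin) (value of joint upper_arm above 0.015 rad).
It fails at once if a loose thing on the bench is pushed more than 15 mm (distance of any of felt_marker, bur_block, ball_pen, crown_caliper from where it was at the start of the episode above 0.015 m).
It also fails if it takes over 72 s, if anything falls off the work surface, if the arm or the gripper's body presses on something with over 40 N, if the wrist force passes 120 N, or if a joint passes its speed limit or range.

## Robot

A 7-joint arm with a two-finger parallel gripper is mounted at the origin on a cart in front of the work surface, level with it; the furniture and walls round the work are solid. World frame = base frame: x ahead of the robot, y to its left, z up, the work surface at z = 0. Lengths are in m, angles in rad, forces in N, time in s.
With the tool pointing down it reaches from about 0.425 to 0.825 m from the base axis. Payload 3.6 kg.
Tool frame: the origin (TCP) lies midway between the tips of the shut fingers; the grasp point (between the pads) lies 19 mm behind it; z points along the fingers, y is the line along which they close (so a half turn about z gives the same grasp; the last joint's range is limited). The gripper opens to 85 mm and grips with 20 to 120 N. Pads are 22 mm wide; open, the fingers measure 114 mm over their backs; the gripper's body (76 mm by 85 mm) begins 54 mm behind the grasp point. The pads swing forward as they close: fully open they stand 13 mm farther back than shut.
Start: joints at [-1.218, 0.615, -0.013, 1.423, 0.008, 1.103, -0.04], TCP at [0.241, 0.604, 0.231] pointing down, gripper open.
Joint ranges: [-3.12, 3.12], [-0.3, 2.06], [-1.34, 1.32], [0.26, 2.42], [-1.36, 4.5], [0.01, 1.98], [-2.84, 2.84]. Speed limits (rad/s): [2.79, 2.79, 3.14, 3.14, 3.14, 3.14, 3.14].

## Interface

Orientations are given as a rotation vector (axis times angle).
In Python, from cell import bot gives the robot as it stands.
- The arm moves only by the shell command python3 -m handwheel 'ROWS' [FORCE]. ROWS is a JSON object whose one key "deltas" holds one flat list of numbers, 7 for each row, row after row: the shift along the tool's x, y, z in mm, then the turn, a rotation vector about the tool's x, y, z in degrees, then the closure, from 0 (fully open) to 1 (shut). A call has 1 to 10 rows; each row is the pose to reach, as a shift and turn from the pose commanded when the call began, along the tool's axes at that moment; what a row does not reach only later rows make up. A row lasts 1/10 s, in which the tool goes at most 50 mm and 8.59 degrees, less where a joint would pass 70% of its speed; a pose out of reach is approached as far as the arm can. A call with a gripper value outside its range is refused whole. The fingers move at their own pace and stop on an object; FORCE is the grip in N (left out, the last holds). Time passes only in rows, so rows that repeat a pose let the fingers close. It gives the time, the measured TCP pose, the force, the opening and the grip force at its end, in the units of the state.
- bot.state(): the state, without advancing time (a new reading comes with each control period).
- bot.read_camera(name): name is "scene" or "top" or "wrist"; returns the picture (480x640x3 uint8, red, green, blue); there is no depth.
- bot.camera_info(name): a dict with "fx", "fy", "cx", "cy" (pixels), "pose" (4x4, takes a point from camera to world coordinates). Camera axes: x right, y down, z forward; pixel columns grow to the right and rows downward; lengths in m; the calibration is good to about 2 mm. The wrist camera is an equidistant fisheye: a pixel r from the principal point sees the ray r / f radians off the axis. A picture is of the moment at which its call begins: read the wrist's pose just before it. camera_info takes no time and is no camera call; for the wrist camera it gives the pose at the moment of the call.
- bot.hand_in(): hands the job in; it is judged then, once.
Trained networks look in the newest picture that a camera, given by its name, has taken for a name from the list of things; names that differ only in an ending like _2 or _b are one class to them, and where a whole thing is asked for, a point or a joint stands for the part that bears it (a point fixed in the world has none). Each returns a list of dicts, best first, with "score" (0 to 1); they miss things now and then, are a little off and sometimes report something else, mostly with a low value. They report only what shows in the picture. A call takes as long as a camera call.
- bot.masks_of(camera, label): "region" (480x640 bool, what is visible of it) and "position" ([column, row] in pixels, amid what is visible of it).
The state is a dict: "time": time; "joints": joint angles; "joint_velocities": joint speeds; "joint_torque": joint torques, N m; "position": TCP position; "orientation": TCP orientation; "contact_force": force on the tool from outside, world axes, zero at the start; "ft_torque": the same for the moment, N m; "gripper_width": opening from 0.0 (shut) to 1.0 (fully open); "finger_force": force on a finger pad.
Only numpy, scipy, OpenCV 4.12 (cv2) and the standard library are available. Lean on these libraries where they do the work, as an engineer would, in place of code of your own. Each camera call takes 0.05 s, during which the arm holds its last target. There are 200 camera calls.

## Working session

There is one attempt and no reset: what is moved stays moved. The work goes in short steps, Python scripts to look and compute and a shell command to move; the robot and the scene stay as the last step left them, time stands still between calls to the robot, and variables do not carry over. Pictures are saved under pics/ and viewed, at most 10 in all, crops included, and the job is handed in when it is done.

```bash
ls; mkdir -p pics
cat > h.py <<'E'
import numpy as np, cv2
from scipy.spatial.transform import Rotation as R
from cell import bot
def ray(cam,uv,info=None):
    i=info or bot.camera_info(cam); P=np.array(i["pose"])
    x=(uv[0]-i["cx"])/i["fx"]; y=(uv[1]-i["cy"])/i["fy"]
    if cam=="wrist":
        r=np.hypot(x,y); s=np.sin(r)/r if r>1e-9 else 1
        d=np.array([x*s,y*s,np.cos(r)])
    else: d=np.array([x,y,1.])
    d/=np.linalg.norm(d); return P[:3,3],P[:3,:3]@d
def tri(rs):
    A=np.zeros((3,3));b=np.zeros(3)
    for o,d in rs:
        M=np.eye(3)-np.outer(d,d);A+=M;b+=M@o
    p=np.linalg.solve(A,b)
    return p,[np.linalg.norm((np.eye(3)-np.outer(d,d))@(p-o)) for o,d in rs]
def save(cam,name,crop=None,s=1):
    im=bot.read_camera(cam)
    if crop: im=im[crop[1]:crop[3],crop[0]:crop[2]]
    if s!=1: im=cv2.resize(im,None,fx=s,fy=s,interpolation=cv2.INTER_CUBIC)
    cv2.imwrite("pics/"+name,im[...,::-1])
E
python3 - <<'E'
from h import *
s=bot.state();print({k:np.round(v,3) for k,v in s.items()})
ims={}
for c in ["scene","top","wrist"]:
    i=bot.camera_info(c); print(c,i["fx"],i["cx"],i["cy"],np.round(i["pose"],3).tolist())
    ims[c]=bot.read_camera(c)
    for n in ["articulator","jam_nut","stop_pin","knob","guide_table","felt_marker","bur_block","ball_pen","crown_caliper"]:
        m=bot.masks_of(c,n)
        print(c,n,[(round(k["score"],2),np.round(k["position"]).tolist(),int(k["region"].sum())) for k in m[:2]])
im=np.hstack([ims["scene"],ims["top"]]); im=cv2.resize(im,(800,300),interpolation=cv2.INTER_AREA)
w=cv2.resize(ims["wrist"],(400,300),interpolation=cv2.INTER_AREA)
cv2.imwrite("pics/a.png",np.vstack([im,np.hstack([w,w*0])])[...,::-1])
E
```

```text
pics
{'time': np.float64(0.0), 'joints': array([-1.217,  0.616, -0.013,  1.425,  0.008,  1.103, -0.04 ]), 'joint_velocities': array([-0.001,  0.   , -0.   , -0.001, -0.001, -0.   , -0.   ]), 'joint_torque': array([ 1.0000e-03, -4.6920e+01,  2.5900e-01, -1.7104e+01,  1.0000e-02,
        1.0000e-02,  0.0000e+00]), 'position': array([0.241, 0.603, 0.23 ]), 'orientation': array([-0.593, -3.085,  0.004]), 'contact_force': array([-0.02 , -0.088,  0.75 ]), 'ft_torque': array([ 0.007,  0.085, -0.009]), 'finger_force': np.float64(0.0), 'gripper_width': np.float64(0.995)}
scene 442.45056518079355 314.6448005567914 233.24977106548292 [[0.832, -0.312, 0.458, 0.115], [-0.555, -0.457, 0.695, -0.491], [-0.008, -0.833, -0.553, 0.584], [0.0, 0.0, 0.0, 1.0]]
scene articulator [(0.84, [388.0, 284.0], 4597), (0.59, [252.0, 272.0], 128)]
scene jam_nut [(0.62, [357.0, 261.0], 217)]
scene stop_pin [(0.77, [357.0, 248.0], 279)]
scene knob [(0.69, [355.0, 246.0], 321)]
scene guide_table [(0.68, [353.0, 290.0], 109)]
scene felt_marker [(0.58, [310.0, 346.0], 578)]
scene bur_block []
scene ball_pen [(0.5, [212
[... 338 characters left out ...]
.0], 74)]
top knob []
top guide_table [(0.59, [356.0, 256.0], 8)]
top felt_marker [(0.69, [376.0, 318.0], 426)]
top bur_block [(0.72, [376.0, 319.0], 417), (0.59, [430.0, 272.0], 375)]
top ball_pen [(0.67, [189.0, 304.0], 198)]
top crown_caliper [(0.8, [276.0, 306.0], 239)]
wrist 371.64829954431775 318.52771142288026 234.2987421528242 [[0.37, 0.877, 0.305, 0.161], [0.929, -0.35, -0.123, 0.636], [-0.001, 0.329, -0.944, 0.374], [0.0, 0.0, 0.0, 1.0]]
wrist articulator []
wrist jam_nut []
wrist stop_pin []
wrist knob []
wrist guide_table []
wrist felt_marker [(0.64, [32.0, 404.0], 291)]
wrist bur_block [(0.64, [31.0, 448.0], 313)]
wrist ball_pen []
wrist crown_caliper [(0.48, [91.0, 365.0], 42)]
```

View pics/a.png

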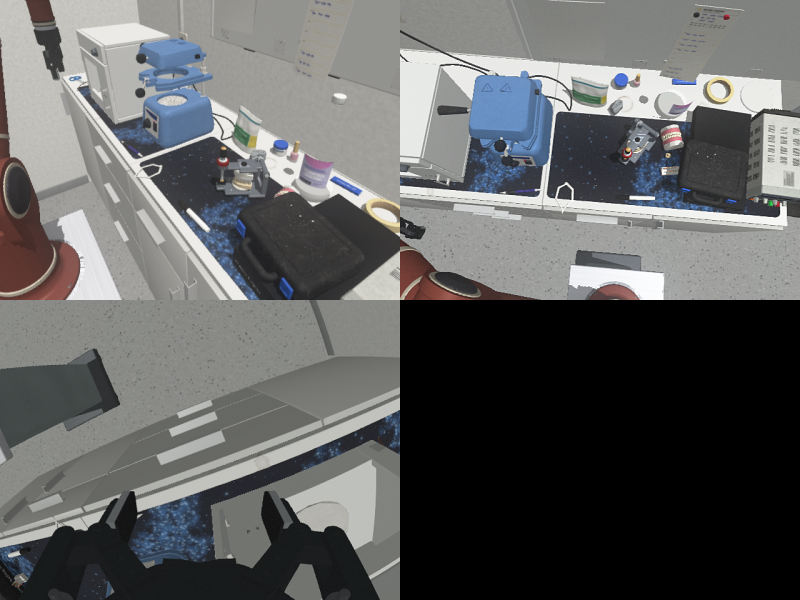

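The overview shows the articulator at about (357,255) in scene and (365,243) in top. The arm starts at the left, and the blue vibrator and white cabinet stand between it and the articulator. Next I'll triangulate.

Run:
```python
from h import *
rs=[ray("scene",(356,246)),ray("top",(365,243))]
p,e=tri(rs);print("knob",p,e)
# heights of obstacles: vibrator top
i=cv2.resize(bot.read_camera("scene")[150:350,230:500],None,fx=1.9,fy=1.9,interpolation=cv2.INTER_CUBIC)
j=cv2.resize(bot.read_camera("top")[180:345,160:480],None,fx=1.6,fy=1.6,interpolation=cv2.INTER_CUBIC)
W=max(i.shape[1],j.shape[1]);c=np.zeros((i.shape[0]+j.shape[0],W,3),np.uint8)
c[:i.shape[0],:i.shape[1]]=i;c[i.shape[0]:,:j.shape[1]]=j
cv2.imwrite("pics/b.png",c[:600,...,::-1]);print(c.shape)
# vibrator top (px in full res): scene (272,75)?, top (850-640..)
print(tri([ray("scene",(275,85)),ray("top",(155,155))]))
print(tri([ray("scene",(165,45)),ray("top",(100,110))]))
# black case handle etc at z=.1
for uv in [(450,170),(575,310)]:
    o,d=ray("top",uv);print(o+d*(0.1-o[2])/d[2])
s=bot.state();print(R.from_rotvec(s["orientation"]).as_matrix().round(3))
```

```text
knob [ 0.52482901 -0.0014712   0.13474344] [np.float64(0.0005611896554270147), np.float64(0.0005611896554269377)]
(644, 513, 3)
(array([0.60235768, 0.39437123, 0.3145062 ]), [np.float64(0.00552081567379495), np.float64(0.005520815673795245)])
(array([0.49733115, 0.4489085 , 0.44785042]), [np.float64(0.115199270351453), np.float64(0.11519927035145297)])
[ 0.71283102 -0.1779057   0.1       ]
[ 0.43051119 -0.44104228  0.1       ]
[[-0.929  0.371 -0.   ]
 [ 0.371  0.929 -0.   ]
 [ 0.    -0.    -1.   ]]
```

View pics/b.png

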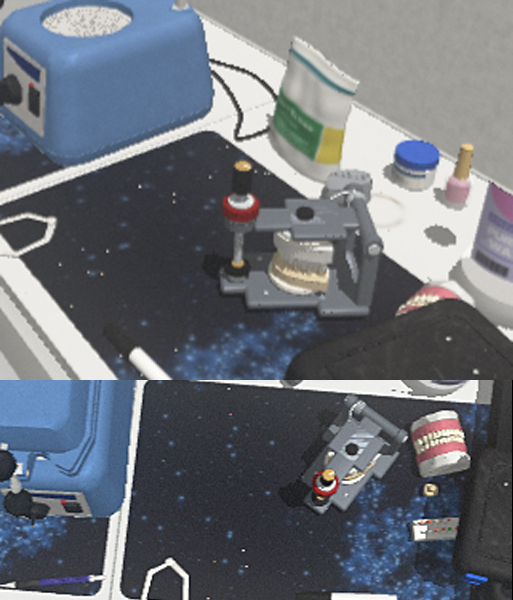

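The scene crop shows the brass-capped knob at about (242,168) above the red nut at (240,207). The top crop has the pin at (325,487) and the rear hinge at (378,412), so the articulator's x axis points at roughly -35° in world. The knob triangulates to (0.525,-0.001,0.135). I'll swing across in front of the vibrator.

```bash
python3 -m handwheel '{"deltas":[-20,-23,-20,0,0,7,0, -40,-46,-40,0,0,14,0, -60,-70,-60,0,0,21,0, -80,-95,-70,0,0,28,0, -105,-120,-70,0,0,35,0, -130,-150,-70,0,0,42,0, -155,-180,-70,0,0,49,0, -180,-205,-70,0,0,56,0, -197,-226,-70,0,0,62,0, -197,-226,-70,0,0,68,0]}'
python3 -c "
from h import *
s=bot.state();T=R.from_rotvec(s['orientation']).as_matrix();print(T.round(3));print(np.round(s['joints'],2))
print(T.T@(np.array([.50,-.03,.29])-s['position'])*1000)"
```

```text
time: 2.6
position: [0.3421, 0.3161, 0.302]
orientation: [2.229, 2.211, -0.0]
contact_force: [-0.0, 0.1, -0.3]
gripper_width: 1.0
finger_force: 0.0
[[ 0.008  1.     0.001]
 [ 1.    -0.008 -0.001]
 [-0.001  0.001 -1.   ]]
[-1.05  0.26  0.33  1.83 -0.1   1.07 -0.69]
[-344.77410455  160.65452497   12.56583772]
```

```bash
python3 -m handwheel '{"deltas":[-40,20,0,0,0,0,0, -80,40,0,0,0,0,0, -120,60,0,0,0,0,0, -160,80,0,0,0,0,0, -200,100,0,0,0,0,0, -240,120,5,0,0,0,0, -280,140,10,0,0,0,0, -310,155,10,0,0,0,0, -330,160,10,0,0,0,0, -330,160,10,0,0,0,0]}'
python3 - <<'E'
from h import *
s=bot.state();print(s['position'],np.round(s['joints'],2))
i=bot.camera_info("wrist");im=bot.read_camera("wrist");cv2.imwrite("pics/c.png",im[...,::-1])
np.save("i1.npy",i,allow_pickle=True);print(np.round(i["pose"],4).tolist())
for n in ["jam_nut","stop_pin","knob"]:
    m=bot.masks_of("wrist",n)
    for k in m[:1]:
        ys,xs=np.nonzero(k["region"]);print(n,round(k["score"],2),np.round(k["position"],1),xs.min(),xs.max(),ys.min(),ys.max(),k["region"].sum())
print(bot.state()["time"])
E
```

```text
time: 3.6
position: [0.502, -0.0127, 0.2916]
orientation: [2.223, 2.217, -0.002]
contact_force: [-0.6, 0.8, 0.5]
gripper_width: 1.0
finger_force: 0.0
[ 0.50200389 -0.01266909  0.29159713] [-0.37  0.35  0.49  1.76 -0.18  1.08  0.18]
[[1.0, -0.0024, -0.0008, 0.5014], [-0.0025, -0.9432, -0.3321, 0.0733], [0.0001, 0.3321, -0.9432, 0.4342], [0.0, 0.0, 0.0, 1.0]]
stop_pin 0.84 [348.9 194.6] 340 363 185 211 492
knob 0.76 [354.1 194.6] 340 364 184 210 519
3.8
```

View pics/c.png

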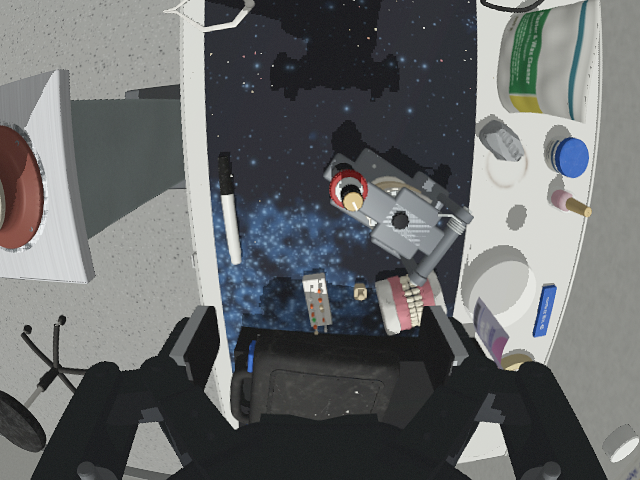

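The wrist view shows the brass cap at (354,203), the red nut centred at about (349,188), and the articulator heading to lower right. Next I'll move the tool over the pin for a second, closer view.

```bash
cat >> h.py <<'E'
def feats(im,c,rad):
    hsv=cv2.cvtColor(im,cv2.COLOR_RGB2HSV);H,S,V=[hsv[...,k].astype(int) for k in range(3)]
    yy,xx=np.mgrid[:480,:640];near=np.hypot(xx-c[0],yy-c[1])<rad
    gold=near&(H>12)&(H<28)&(S>70)&(V>120); red=near&((H<7)|(H>172))&(S>130)&(V>60)
    out={}
    for n,m in (("gold",gold),("red",red)):
        k,l,st,ce=cv2.connectedComponentsWithStats(m.astype(np.uint8))
        if k>1:
            j=1+np.argmax(st[1:,4]); pts=np.argwhere(l==j)[:,::-1].astype(np.float32)
            out[n]=(st[j].tolist(),cv2.minEnclosingCircle(pts),ce[j].round(1).tolist(),cv2.fitEllipse(cv2.convexHull(pts)) if len(pts)>20 else None)
    return out
E
python3 -m handwheel '{"deltas":[5,10,10,0,0,0,0, 10,23,30,0,0,0,0, 10,23,50,0,0,0,0, 10,23,70,0,0,0,0, 10,23,80,0,0,0,0, 10,23,80,0,0,0,0, 10,23,80,0,0,0,0]}'
python3 - <<'E'
from h import *
i1=np.load("i1.npy",allow_pickle=True).item();im1=cv2.imread("pics/c.png")[...,::-1].copy()
f1=feats(im1,(351,195),35);print(f1)
s=bot.state();print(s['position'])
i2=bot.camera_info("wrist");im2=bot.read_camera("wrist");np.save("i2.npy",i2,allow_pickle=True)
m=bot.masks_of("wrist","stop_pin");c=m[0]["position"];print(m[0]["score"],c)
f2=feats(im2,c,70);print(f2)
cv2.imwrite("pics/d0.png",im2[...,::-1])
c=np.array(c).astype(int);cr=im2[max(0,c[1]-120):c[1]+120,c[0]-160:c[0]+160]
cv2.imwrite("pics/d.png",cv2.resize(cr,None,fx=2.4,fy=2.4,interpolation=cv2.INTER_CUBIC)[...,::-1])
print("crop origin",c[0]-160,max(0,c[1]-120))
for n in("gold","red"):
    r=[ray("wrist",f1[n][1][0],i1),ray("wrist",f2[n][1][0],i2)];print(n,tri(r))
    h=.150 if n=="gold" else .106
    for o,d in r: print(o+d*(h-o[2])/d[2])
E
```

```text
time: 4.5
position: [0.525, 0.002, 0.2116]
orientation: [2.215, 2.227, 0.001]
contact_force: [-0.2, -0.3, 0.4]
gripper_width: 0.998
finger_force: 0.0
{'gold': ([343, 192, 20, 19, 262], ((352.5799865722656, 201.4199981689453), 9.725972175598145), [352.3, 200.7], ((352.5084228515625, 201.18692016601562), (18.55805015563965, 19.425336837768555), 79.91317749023438)), 'red': ([329, 169, 39, 39, 411], ((347.7979431152344, 188.3092803955078), 19.392906188964844), [346.3, 182.5], ((347.87310791015625, 188.47409057617188), (38.07682418823242, 38.27846145629883), 11.181046485900879))}
[0.52502113 0.0019743  0.2116039 ]
0.78 [324.7, 247.0]
{'gold': ([313, 247, 26, 24, 431], ((325.2708435058594, 259.0), 12.768495559692383), [324.8, 258.1], ((325.2150573730469, 258.6388854980469), (23.70161247253418, 25.659908294677734), 85.05865478515625)), 'red': ([300, 208, 49, 46, 706], ((323.7763366699219, 232.64710998535156), 25.036367416381836), [324.9, 225.1], ((323.8207702636719, 232.85911560058594), (48.918643951416016, 49.76605224609375), 13.158764839172363))}
crop origin 164 127
gold (array([0.52815306, 0.00085117, 0.15046163]), [np.float64(9.123221931260788e-05), np.float64(9.123221931247891e-05)])
[0.52811235 0.00077254 0.15      ]
[0.52824611 0.00061249 0.15      ]
red (array([0.52792584, 0.00110262, 0.10302511]), [np.float64(4.7076993778561315e-05), np.float64(4.707699377835291e-05)])
[0.52764551 0.00177401 0.106     ]
[0.5279178  0.00210358 0.106     ]
```

View pics/d.png

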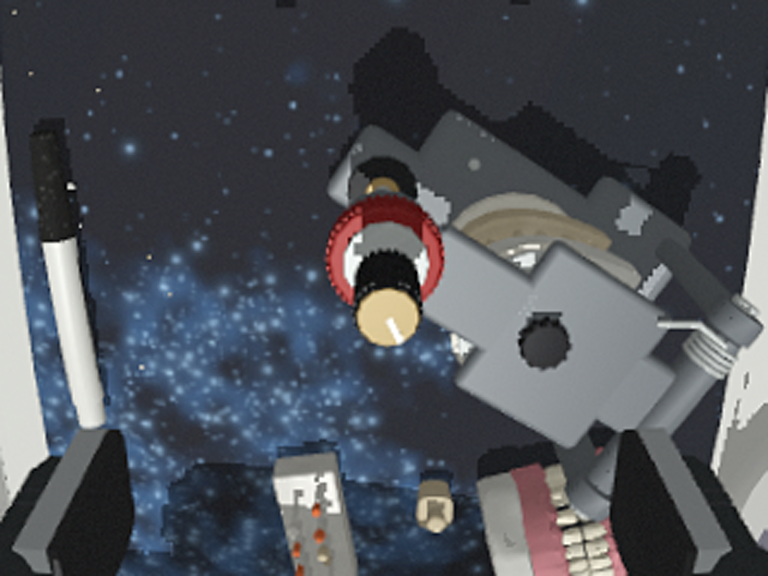

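The crop shows the cap at (388,318) with its white line, the red nut ring centred at (384,255), and the bench screw knob clear at (545,342). The two views put the pin axis at (0.528, 0.001), the knob top at 0.150 and the nut at about 0.104, which fits the text. Next: turn +70°, centre, descend to TCP z = 0.095 and grip the nut.

```bash
python3 -m handwheel '{"deltas":[-1,3,0,0,0,8,0.3, -1,3,0,0,0,16,0.3, -1,3,0,0,0,24,0.3, -1,3,10,0,0,32,0.3, -1,3,25,0,0,40,0.3, -1,3,45,0,0,48,0.3, -1,3,65,0,0,56,0.3, -1,3,80,0,0,64,0.3, -1,3,95,0,0,70,0.3, -1,3,100,0,0,70,0.3]}' 40
python3 - <<'E'
from h import *
s=bot.state();print({k:np.round(v,3) for k,v in s.items()})
T=R.from_rotvec(s['orientation']).as_matrix();print(T.round(3));print(T.T@(np.array([.528,.001,.095])-s['position'])*1000)
im=bot.read_camera("wrist");cv2.imwrite("pics/e.png",im[...,::-1])
E
```

```text
time: 5.6
position: [0.5274, 0.0011, 0.1106]
orientation: [-3.092, -0.553, 0.002]
contact_force: [-0.4, -0.2, 0.4]
gripper_width: 0.698
finger_force: 0.0
{'time': np.float64(5.6), 'joints': array([-0.476,  0.68 ,  0.686,  1.926, -0.618,  0.758, -0.648]), 'joint_velocities': array([ 0.056,  0.041, -0.074,  0.024, -0.049, -0.1  ,  0.115]), 'joint_torque': array([-1.5000e-02, -3.8573e+01,  7.7770e+00, -1.0797e+01, -5.2000e-02,
       -1.5000e-02, -2.9500e-01]), 'position': array([0.527, 0.001, 0.111]), 'orientation': array([-3.092e+00, -5.530e-01,  2.000e-03]), 'contact_force': array([-0.432, -0.19 ,  0.372]), 'ft_torque': array([0.057, 0.037, 0.033]), 'finger_force': np.float64(0.0), 'gripper_width': np.float64(0.698)}
[[ 0.938  0.347 -0.001]
 [ 0.347 -0.938 -0.   ]
 [-0.001 -0.    -1.   ]]
[ 0.58747476  0.30968017 15.63160613]
```

View pics/e.png

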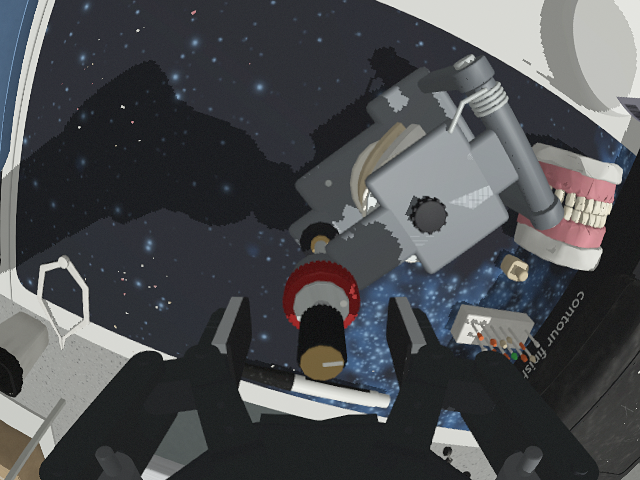

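Knob and nut sit centred between the fingers (cap at (321,362), nut at (321,297)). I'll lower and grip.

```bash
python3 -m handwheel '{"deltas":[0.5,0.3,8,0,0,0,0.3, 0.5,0.3,15.5,0,0,0,0.3, 0.5,0.3,15.5,0,0,0,0.4, 0.5,0.3,15.5,0,0,0,0.6, 0.5,0.3,15.5,0,0,0,0.9, 0.5,0.3,15.5,0,0,0,0.9, 0.5,0.3,15.5,0,0,0,0.9]}' 70
python3 -c "
from h import *
s=bot.state();print(s['position'],s['contact_force'],s['ft_torque'],s['gripper_width']*85)"
```

```text
time: 6.35
position: [0.5282, 0.0002, 0.0967]
orientation: [-3.093, -0.552, -0.001]
contact_force: [-1.0, -0.1, 5.9]
gripper_width: 0.401
finger_force: 69.1
[5.28208337e-01 1.79283995e-04 9.66758712e-02] [-1.00424779 -0.06077738  5.9196871 ] [-0.02691125  0.3817133   0.00074845] 34.04379255282095
```

There is 6 N upward on the tool, so the tips may be touching the boss. I'll release slightly, raise 3 mm and regrip.

```bash
python3 -m handwheel '{"deltas":[0,0,0,0,0,0,0.5, 0,0,-3,0,0,0,0.5, 0,0,-3,0,0,0,0.6, 0,0,-3,0,0,0,0.9, 0,0,-3,0,0,0,0.9]}' 70
python3 -c "
from h import *
s=bot.state();print(s['position'],s['contact_force'],s['ft_torque'],s['gripper_width']*85)"
```

```text
time: 6.85
position: [0.5285, 0.0003, 0.0996]
orientation: [-3.093, -0.552, -0.002]
contact_force: [-1.6, -0.1, 5.5]
gripper_width: 0.357
finger_force: 68.8
[5.28521286e-01 2.88004397e-04 9.96042814e-02] [-1.55338196 -0.05594844  5.4621917 ] [-0.01421516  0.24082728 -0.01622255] 30.386091858514693
```

```bash
python3 -m handwheel '{"deltas":[0,0,-1,0,0,-4,0.9, 0,0,-1,0,0,-8,0.9, 0,0,-1,0,0,-12,0.9, 0,0,-1,0,0,-12,0.9]}'
python3 -c "
from h import *
s=bot.state();print(s['position'],s['contact_force'],s['ft_torque'],s['gripper_width']*85)"
```

```text
time: 7.25
position: [0.5286, 0.0001, 0.0998]
orientation: [3.018, 0.87, 0.002]
contact_force: [1.5, -1.1, -1.1]
gripper_width: 0.355
finger_force: 70.1
[5.28552398e-01 1.39951021e-04 9.98278577e-02] [ 1.51438304 -1.12806743 -1.11338776] [-0.09649804 -0.22361485 -0.18594203] 30.132665280486048
```

```bash
python3 -m handwheel '{"deltas":[0,0,0,0,0,-8,0.9, 0,0,0,0,0,-16,0.9, 0,0,-0.2,0,0,-24,0.9, 0,0,-0.4,0,0,-32,0.9, 0,0,-0.5,0,0,-40,0.9, 0,0,-0.6,0,0,-48,0.9, 0,0,-0.6,0,0,-48,0.9]}'
python3 -c "
from h import *
s=bot.state();print(s['position'],s['contact_force'],s['ft_torque'],s['gripper_width']*85,s['joints'])"
```

```text
time: 7.95
position: [0.529, -0.0001, 0.1006]
orientation: [2.403, 2.021, 0.002]
contact_force: [2.1, -0.6, -0.2]
gripper_width: 0.358
finger_force: 70.2
[ 5.29002809e-01 -1.49656410e-04  1.00599248e-01] [ 2.05586072 -0.5878358  -0.24299162] [-0.14578722 -0.41608136 -0.07509272] 30.396230571433435 [-0.28362924  0.62863037  0.37179404  1.9268108  -0.3608338   0.64896467
  0.14114457]
```

Torque has dropped to the free-running level, so the nut is slack. I'll turn a bit further for clearance, then release, rise to the knob and look.

```bash
python3 -m handwheel '{"deltas":[0,0,-0.1,0,0,-8,0.9, 0,0,-0.3,0,0,-16,0.9, 0,0,-0.4,0,0,-24,0.9, 0,0,-0.6,0,0,-32,0.9, 0,0,-0.7,0,0,-40,0.9, 0,0,-0.8,0,0,-46,0.9, 0,0,-0.8,0,0,-46,0.9]}'
python3 -c "
from h import *
s=bot.state();print(s['position'],s['contact_force'],s['ft_torque'],s['gripper_width']*85,s['joints'])"
python3 -m handwheel '{"deltas":[0,0,0,0,0,0,0.5, 0,0,0,0,0,0,0.3, 0,0,-10,0,0,0,0.3, 0,0,-18,0,0,0,0.3, 0,0,-18,0,0,0,0.3]}'
python3 - <<'E'
from h import *
s=bot.state();print(s['position'],s['contact_force'],s['ft_torque'],s['joints'])
T=R.from_rotvec(s['orientation']).as_matrix();print(T.round(3))
i=bot.camera_info("wrist");im=bot.read_camera("wrist")
m=bot.masks_of("wrist","stop_pin");c=m[0]["position"];f=feats(im,c,90);print(c,f)
for n,h in(("gold",.150),("red",.106)):
    o,d=ray("wrist",f[n][1][0],i);print(n,o+d*(h-o[2])/d[2])
cv2.imwrite("pics/f.png",im[120:480,80:560,::-1])
E
```

```text
time: 8.65
position: [0.5295, -0.0, 0.1014]
orientation: [1.425, 2.797, 0.002]
contact_force: [2.9, -0.5, -1.8]
gripper_width: 0.361
finger_force: 70.0
[ 5.29469027e-01 -3.83373058e-05  1.01390492e-01] [ 2.94134477 -0.4691196  -1.81176786] [-0.09343741 -0.73892629 -0.13133228] 30.684447248454106 [-0.13456313  0.60436507  0.14092408  1.92085078 -0.13671113  0.62256345
  0.72123704]
time: 9.15
position: [0.529, 0.0005, 0.1209]
orientation: [1.42, 2.8, 0.002]
contact_force: [-0.0, 0.1, 0.7]
gripper_width: 0.698
finger_force: 0.0
[5.28984088e-01 4.73973207e-04 1.20875839e-01] [-0.0165753   0.12943234  0.71392184] [-0.02001392 -0.03706157  0.0290491 ] [-0.14075786  0.5738573   0.1481387   1.90614446 -0.12973189  0.66768544
  0.71797372]
[[-0.591  0.807  0.003]
 [ 0.807  0.591  0.   ]
 [-0.002  0.002 -1.   ]]
[319.8, 324.5] {'gold': ([305, 356, 11, 9, 57], ((310.4444580078125, 359.1111145019531), 5.51662015914917), [310.0, 359.8], ((310.4437561035156, 359.4031066894531), (9.524589538574219, 10.782461166381836), 57.112117767333984)), 'red': ([282, 256, 74, 66, 1847], ((318.6544494628906, 292.5350341796875), 37.15858840942383), [318.7, 280.8], ((318.5675048828125, 292.5536193847656), (73.2209243774414, 73.73795318603516), 1.559683084487915))}
gold [ 0.5287338  -0.00503322  0.15      ]
red [0.52795816 0.0014581  0.106     ]
```

View pics/f.png

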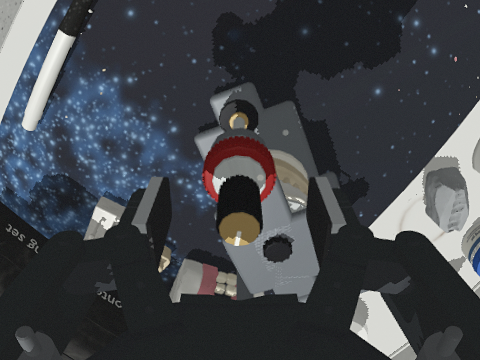

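The pads straddle the knob (cap at (238,228) in the crop) and the tips are clear above the nut. I'll close gently on the knob.

```bash
python3 -m handwheel '{"deltas":[-1,0,0.5,0,0,0,0.6, -1,0,0.5,0,0,0,0.75, -1,0,0.5,0,0,0,0.95, -1,0,0.5,0,0,0,1, -1,0,0.5,0,0,0,1]}' 35
python3 -c "
from h import *
s=bot.state();print(s['position'],s['contact_force'],s['ft_torque'],s['gripper_width']*85)"
python3 -m handwheel '{"deltas":[0,0,0,0,0,5,1, 0,0,0,0,0,10,1, 0,0,0,0,0,15,1, 0,0,0,0,0,20,1, 0,0,0,0,0,20,1]}'
python3 -c "
from h import *
s=bot.state();print(s['position'],s['contact_force'],s['ft_torque'],s['gripper_width']*85)"
```

```text
time: 9.75
position: [0.5292, 0.0, 0.1187]
orientation: [1.42, 2.802, 0.001]
contact_force: [1.4, 1.8, -0.7]
gripper_width: 0.188
finger_force: 34.2
[5.29174131e-01 4.05025534e-05 1.18708043e-01] [ 1.41747243  1.7642415  -0.66767827] [ 0.22333203 -0.32687574 -0.03194754] 15.962151424616023
time: 10.25
position: [0.529, 0.0, 0.1185]
orientation: [1.884, 2.513, 0.0]
contact_force: [2.0, 1.0, -2.0]
gripper_width: 0.188
finger_force: 34.1
[5.29010418e-01 1.54448612e-05 1.18478623e-01] [ 2.01135714  1.03689857 -2.0108223 ] [ 0.25053544 -0.3633736   0.05644381] 15.966309859995055
```

```bash
python3 -m handwheel '{"deltas":[0,0,0.3,0,0,5,1, 0,0,0.5,0,0,10,1, 0,0,0.7,0,0,15,1, 0,0,0.9,0,0,20,1, 0,0,0.9,0,0,20,1]}'
python3 -c "
from h import *
s=bot.state();print(s['position'],s['contact_force'],s['ft_torque'])"
python3 -m handwheel '{"deltas":[0,0,0.1,0,0,5,1, 0,0,0.2,0,0,10,1, 0,0,0.3,0,0,15,1, 0,0,0.3,0,0,15,1]}'
python3 -c "
from h import *
s=bot.state();print(s['position'],s['contact_force'],s['ft_torque'])"
```

```text
time: 10.75
position: [0.5289, 0.0, 0.118]
orientation: [2.291, 2.15, 0.001]
contact_force: [0.6, 1.7, 0.3]
gripper_width: 0.187
finger_force: 34.5
[5.28874983e-01 4.29643833e-06 1.18029466e-01] [0.59085375 1.69438426 0.28760531] [ 0.30750088 -0.16215346 -0.01333652]
time: 11.15
position: [0.5288, 0.0, 0.1177]
orientation: [-2.551, -1.834, -0.0]
contact_force: [-0.0, 1.5, 1.3]
gripper_width: 0.19
finger_force: 34.6
[5.28776366e-01 2.69235034e-06 1.17726996e-01] [-0.01674859  1.48840478  1.32394132] [ 0.35229594 -0.14303753  0.09325397]
```

The torque reading is noisy, so I'll average several readings while holding.

```bash
cat >> h.py <<'E'
def avg(n=6):
    a=[]
    for k in range(n):
        bot.read_camera("wrist"); s=bot.state(); a.append(np.r_[s["ft_torque"],s["contact_force"],s["position"]])
    a=np.array(a); print("t %.2f tz %.3f±%.3f"%(s["time"],a[:,2].mean(),a[:,2].std()/n**.5),"F",a[:,3:6].mean(0).round(2),"p",a[:,6:].mean(0).round(4),"j7 %.2f"%s["joints"][6])
E
python3 -c "
from h import *
avg()"
python3 -m handwheel '{"deltas":[0,0,0.1,0,0,5,1, 0,0,0.2,0,0,10,1, 0,0,0.2,0,0,10,1]}'
python3 -c "
from h import *
avg()"
```

```text
t 11.45 tz 0.039±0.007 F [0.39 2.03 2.33] p [ 0.5288 -0.      0.1177] j7 0.01
time: 11.75
position: [0.5287, -0.0, 0.1175]
orientation: [-2.702, -1.601, -0.0]
contact_force: [0.4, 2.5, 4.4]
gripper_width: 0.186
finger_force: 34.8
t 12.05 tz 0.041±0.013 F [0.27 2.78 4.4 ] p [ 5.287e-01 -1.000e-04  1.175e-01] j7 -0.12
```

```bash
python3 -m handwheel '{"deltas":[0,0,-0.5,0,0,5,1, 0,0,-0.5,0,0,10,1, 0,0,-0.5,0,0,10,1]}' | head -1
python3 -c "
from h import *
avg()"
python3 -m handwheel '{"deltas":[0,0,0,0,0,5,1, 0,0,0,0,0,10,1, 0,0,0,0,0,10,1]}'|head -1
python3 -c "
from h import *
avg()"
python3 -m handwheel '{"deltas":[0,0,0.2,0,0,5,1, 0,0,0.2,0,0,10,1, 0,0,0.2,0,0,10,1]}'|head -1
python3 -c "
from h import *
avg()"
```

```text
time: 12.35
t 12.65 tz 0.055±0.014 F [ 1.53  3.53 -0.29] p [ 5.286e-01 -1.000e-04  1.175e-01] j7 -0.25
time: 12.95
t 13.25 tz 0.054±0.009 F [ 2.58  3.41 -4.42] p [ 0.5284 -0.      0.1174] j7 -0.39
time: 13.55
t 13.85 tz 0.064±0.007 F [ 2.34  4.21 -5.76] p [0.5284 0.     0.1173] j7 -0.52
```

```bash
python3 -m handwheel '{"deltas":[0,0,0.6,0,0,5,1, 0,0,0.6,0,0,10,1, 0,0,0.6,0,0,10,1]}' | head -1
python3 -c "
from h import *
avg(8)"
python3 -m handwheel '{"deltas":[0,0,0.2,0,0,5,1, 0,0,0.2,0,0,10,1, 0,0,0.2,0,0,10,1]}'|head -1
python3 -c "
from h import *
avg(8)"
```

```text
time: 14.15
t 14.55 tz 0.085±0.008 F [ 1.72  4.92 -2.11] p [5.285e-01 1.000e-04 1.172e-01] j7 -0.65
time: 14.85
t 15.25 tz 0.112±0.007 F [ 1.17  5.13 -1.06] p [5.285e-01 2.000e-04 1.172e-01] j7 -0.78
```

Torque climbed from 0.05 to 0.112 N m and z stopped falling, so the foot is bearing, below the 0.13 at which the arm lifts. Release the knob, turn back 105° at this height, then check.

```bash
python3 -m handwheel '{"deltas":[0,0,0,0,0,0,0.7, 0,0,0,0,0,0,0.4, 0,0,0,0,0,0,0.35, 0,0,-2,0,0,-8,0.35, 0,0,-2,0,0,-16,0.35, 0,0,-2,0,0,-24,0.35, 0,0,-2,0,0,-32,0.35, 0,0,-2,0,0,-40,0.35, 0,0,-2,0,0,-48,0.35, 0,0,-2,0,0,-56,0.35]}' | head -3
python3 -m handwheel '{"deltas":[0,0,0,0,0,-8,0.35, 0,0,0,0,0,-16,0.35, 0,0,0,0,0,-24,0.35, 0,0,0,0,0,-32,0.35, 0,0,0,0,0,-40,0.35, 0,0,0,0,0,-48,0.35, 0,0,0,0,0,-48,0.35]}' | head -3
python3 - <<'E'
from h import *
s=bot.state();print(s['position'],s['gripper_width'],s['joints'][6])
T=R.from_rotvec(s['orientation']).as_matrix();print(T.round(3));print(T.T@(np.array([.5283,.0008,.100])-s['position'])*1000)
i=bot.camera_info("wrist");im=bot.read_camera("wrist")
cv2.imwrite("pics/g.png",im[120:480,80:560,::-1])
avg(8)
E
```

```text
time: 16.25
position: [0.5285, -0.0018, 0.119]
orientation: [2.61, 1.746, -0.001]
time: 16.95
position: [0.5286, -0.0019, 0.1189]
orientation: [1.684, 2.652, -0.001]
[ 0.52857855 -0.00192757  0.11894192] 0.6480157625818973 0.5794380441484872
[[-0.425  0.905  0.   ]
 [ 0.905  0.425 -0.001]
 [-0.001 -0.    -1.   ]]
[ 2.60607679  0.9116391  18.93913479]
t 17.40 tz -0.002±0.010 F [ 0.06  0.16 -0.33] p [ 0.5286 -0.0007  0.1188] j7 0.58
```

View pics/g.png

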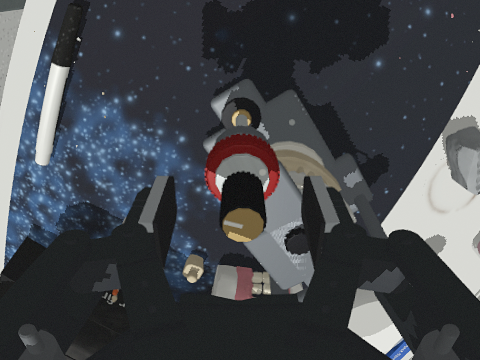

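Foot and table look in contact, and the nut is centred between the pads. I'll descend, grip the nut and begin turning clockwise.

```bash
python3 -m handwheel '{"deltas":[1.4,0.3,5,0,0,0,0.35, 1.4,0.3,12,0,0,0,0.35, 1.4,0.3,18.5,0,0,0,0.35, 1.4,0.3,18.5,0,0,0,0.45, 1.4,0.3,18.5,0,0,0,0.6, 1.4,0.3,18.5,0,0,0,0.9, 1.4,0.3,18.5,0,0,0,0.9, 1.4,0.3,18.5,0,0,0,0.9]}' 70
python3 -c "
from h import *
avg(4)"
python3 -m handwheel '{"deltas":[0,0,-0.5,0,0,8,0.9, 0,0,-0.5,0,0,16,0.9, 0,0,-0.5,0,0,24,0.9, 0,0,-0.5,0,0,32,0.9, 0,0,-0.3,0,0,40,0.9, 0,0,-0.2,0,0,40,0.9]}'
python3 -c "
from h import *
avg(4)"
```

```text
time: 18.2
position: [0.5289, 0.0011, 0.1009]
orientation: [1.682, 2.652, 0.001]
contact_force: [-0.8, 0.5, 5.2]
gripper_width: 0.359
finger_force: 69.8
t 18.40 tz 0.003±0.010 F [-0.22  1.06  4.93] p [0.5289 0.0011 0.1009] j7 0.58
time: 19.0
position: [0.5293, 0.0011, 0.1003]
orientation: [2.486, 1.918, 0.001]
contact_force: [2.8, 1.2, -1.6]
gripper_width: 0.359
finger_force: 69.8
t 19.20 tz 0.041±0.012 F [ 3.16  0.86 -2.17] p [0.5292 0.0011 0.1004] j7 0.08
```

```bash
python3 -m handwheel '{"deltas":[0,0,0.2,0,0,8,0.9, 0,0,0.3,0,0,16,0.9, 0,0,0.5,0,0,24,0.9, 0,0,0.6,0,0,32,0.9, 0,0,0.7,0,0,40,0.9, 0,0,0.7,0,0,40,0.9]}'|sed -n 1,3p
python3 -c "
from h import *
avg(5)"
```

```text
time: 19.8
position: [0.5295, 0.0009, 0.0998]
orientation: [2.992, 0.953, 0.003]
t 20.05 tz 0.079±0.010 F [ 5.63 -0.07 -4.73] p [0.5295 0.0009 0.0998] j7 -0.43
```

```bash
python3 -m handwheel '{"deltas":[-0.2,0.3,0.5,0,0,7,0.9, -0.2,0.3,0.7,0,0,14,0.9, -0.2,0.3,0.8,0,0,20,0.9, -0.2,0.3,0.8,0,0,20,0.9]}'|sed -n 1,2p
python3 -c "
from h import *
avg(5)"
python3 -m handwheel '{"deltas":[0,0,0.2,0,0,8,0.9, 0,0,0.3,0,0,15,0.9, 0,0,0.3,0,0,15,0.9]}'|sed -n 1,2p
python3 -c "
from h import *
avg(5)"
```

```text
time: 20.45
position: [0.5296, 0.0007, 0.0995]
t 20.70 tz 0.255±0.008 F [5.38 0.43 0.2 ] p [0.5296 0.0007 0.0996] j7 -0.69
time: 21.0
position: [0.5296, 0.0005, 0.0994]
t 21.25 tz 0.336±0.015 F [5.25 0.23 3.11] p [5.296e-01 5.000e-04 9.950e-02] j7 -0.89
```

```bash
python3 -m handwheel '{"deltas":[0,0,0,0,0,7,0.9, 0,0,0,0,0,15,0.9, 0,0,0,0,0,15,0.9]}'|sed -n 1,2p
python3 -c "
from h import *
avg(6)"
python3 -m handwheel '{"deltas":[0,0,0,0,0,6,0.9, 0,0,0,0,0,10,0.9, 0,0,0,0,0,10,0.9]}'|sed -n 1,2p
python3 -c "
from h import *
avg(6)"
```

```text
time: 21.55
position: [0.5296, 0.0004, 0.0994]
t 21.85 tz 0.427±0.017 F [ 5.1  -0.42  2.72] p [5.296e-01 4.000e-04 9.940e-02] j7 -1.10
time: 22.15
position: [0.5296, 0.0003, 0.0994]
t 22.45 tz 0.578±0.004 F [5.53 0.26 1.98] p [5.296e-01 3.000e-04 9.940e-02] j7 -1.24
```

```bash
python3 -m handwheel '{"deltas":[0,0,0,0,0,3,0.9, 0,0,0,0,0,3,0.9]}'|sed -n 1,2p
python3 -c "
from h import *
avg(6)"
python3 -m handwheel '{"deltas":[0,0,0,0,0,0,0.6, 0,0,0,0,0,0,0.35, 0,0,0,0,0,0,0.35, 0,0,-10,0,0,0,0.35, 0,0,-20,0,0,0,0.35, 0,0,-40,0,0,0,0.3, 0,0,-80,0,0,0,0.3, 0,0,-110,0,0,0,0.3, 0,0,-110,0,0,0,0.3]}'
python3 - <<'E'
from h import *
i=bot.camera_info("wrist");im=bot.read_camera("wrist");m=bot.masks_of("wrist","stop_pin");c=m[0]["position"];f=feats(im,c,60);print(c)
for n,h in(("gold",.149),("red",.106)):
    o,d=ray("wrist",f[n][1][0],i);print(n,f[n][1],o+d*(h-o[2])/d[2])
c=np.array(c).astype(int);cr=cv2.resize(im[c[1]-100:c[1]+100,c[0]-130:c[0]+130],None,fx=3,fy=3,interpolation=cv2.INTER_CUBIC)
cv2.imwrite("pics/k.png",cr[...,::-1]);avg(4)
print(R.from_rotvec(bot.state()['orientation']).as_matrix().round(3))
E
```

```text
time: 22.65
position: [0.5296, 0.0003, 0.0994]
t 22.95 tz 0.583±0.011 F [ 5.98 -0.45  2.45] p [5.296e-01 3.000e-04 9.940e-02] j7 -1.28
time: 23.85
position: [0.5305, -0.0009, 0.2135]
orientation: [-3.049, 0.754, -0.014]
contact_force: [-0.4, 0.1, 0.4]
gripper_width: 0.702
finger_force: 0.0
[318.2, 247.2]
gold ((317.0, 255.0), 11.70479965209961) [5.30181477e-01 5.14717308e-04 1.49000000e-01]
red ((318.5, 234.05555725097656), 25.14474105834961) [5.28704785e-01 3.63349268e-04 1.06000000e-01]
t 24.15 tz 0.002±0.018 F [ 0.19  0.16 -0.16] p [0.5275 0.001  0.208 ] j7 -1.43
[[ 0.885 -0.466 -0.003]
 [-0.466 -0.885  0.   ]
 [-0.003  0.001 -1.   ]]
```

View pics/k.png

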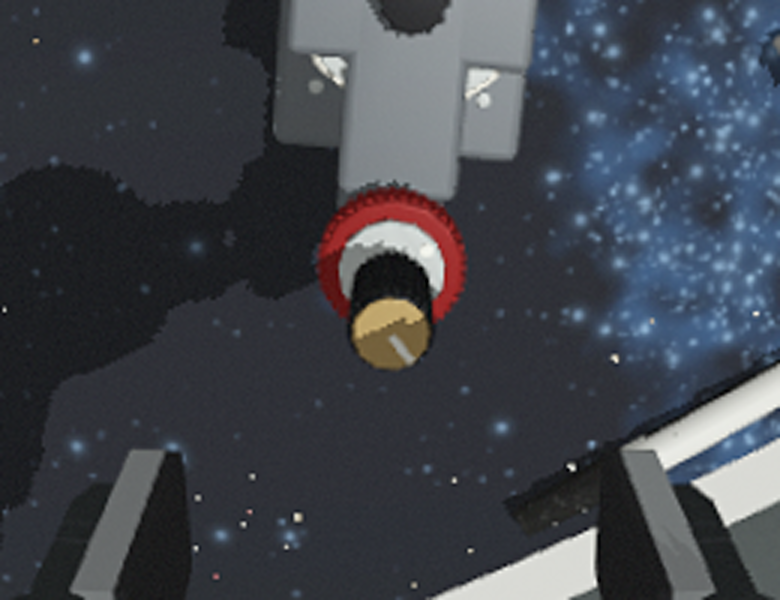

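The cap's white line still points at about 187–189° in world, so tightening did not drag the pin. It has turned 105° in total, which is 1.8 mm down. The nut reads 0.58 N m and the gripper is clear, so I'm handing in.

```bash
python3 -c "
from cell import bot
print(bot.hand_in())"
```

```text
the job is handed in; nothing more can be done
None
```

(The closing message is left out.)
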